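# Press the proud sample tiles level, in order

## Task

Three of the four small glazed tiles in the wooden sample panel stand proud of it. With the fingertips press each of them lightly down until its face is level with the wooden frame, not sunk below it: first the dark red tile, then the black-speckled one, then the green one, without touching a later tile before its turn. Leave the grey-brown tile, which is already level, untouched and the loose things round about where they lie, do not pull any tile up, and finish with the hand clear.

Things in the scene. Friction and masses are not known exactly. Their poses are not given: they have to be found in the camera images.
- frame_top (a point): centre of the square wooden sample panel (143x143 mm, fixed to the table) on its cross bar, at the height of the frame's upper side, 30 mm above the table; x and y axes run along the two cross bars (19 mm wide). Four pockets hold one tile each, centres 33 mm from the panel's middle on both axes (66 mm from one to the next); the tiles' places differ from run to run. The rim is 15 mm wide.
- red_top (a point): centre of the upper, glazed face of the small dark red glazed tile, 44x39 mm, seen from above; z points up, x and y along its edges. It is level with the wooden frame when this point is as high as frame_top.
- tile_red (a joint): how far the red tile is pushed down into its pocket, in m: 0.008 is level with the frame, 0 is 8 mm proud, 0.014 is the bottom (6 mm too deep). It starts at 0 to 0.003, that is 5 to 8 mm proud. Tight sliding fit: pushing it down anywhere on its face takes about 4 N (a little more when fast), it stays where it is left and does not spring back or tip.
- speckled_top (a point): centre of the upper, glazed face of the small pale tile with black speckles, 46x38 mm, seen from above; z points up, x and y along its edges. It is level with the wooden frame when this point is as high as frame_top.
- tile_speckled (a joint): how far the speckled tile is pushed down into its pocket, in m: 0.008 is level with the frame, 0 is 8 mm proud, 0.014 is the bottom (6 mm too deep). It starts at 0 to 0.003, that is 5 to 8 mm proud. Tight sliding fit: pushing it down anywhere on its face takes about 4 N (a little more when fast), it stays where it is left and does not spring back or tip.
- green_top (a point): centre of the upper, glazed face of the small dark green glazed tile, 43x44 mm, seen from above; z points up, x and y along its edges. It is level with the wooden frame when this point is as high as frame_top.
- tile_green (a joint): how far the green tile is pushed down into its pocket, in m: 0.008 is level with the frame, 0 is 8 mm proud, 0.014 is the bottom (6 mm too deep). It starts at 0 to 0.003, that is 5 to 8 mm proud. Tight sliding fit: pushing it down anywhere on its face takes about 4 N (a little more when fast), it stays where it is left and does not spring back or tip.
- grey_top (a point): centre of the upper, glazed face of the small plain grey-brown glazed tile (the one that already sits level), 41x37 mm, seen from above; z points up, x and y along its edges. It is level with the wooden frame when this point is as high as frame_top.
- tile_grey (a joint): how far the grey tile is pushed down into its pocket, in m: 0.008 is level with the frame, 0 is 8 mm proud, 0.014 is the bottom (6 mm too deep). It starts about level. Tight sliding fit: pushing it down anywhere on its face takes about 4 N (a little more when fast), it stays where it is left and does not spring back or tip.
- rubbing_stone: dark grey rubbing stone, 90x106x24 mm; a bystander; origin at the centre of its underside
- tape_roll: roll of cream masking tape, 104 mm across, 25 mm high, lying flat; a bystander; origin at the centre of its underside
- glaze_jar: glaze jar with a red lid, 52 mm across, 66 mm high; a bystander; origin at the centre of its underside
- pencil: yellow pencil, 152 mm long; a bystander; origin at the centre of its underside
- block_speck: speckled tile block, 102x42x22 mm; a bystander; origin at the centre of its underside

How it is judged (in metres and radians):
On the way, in this order (a step that is already met when the one before it is completed fails the run):
1. red tile pressed level (within 3 mm) and let go (value of joint tile_red between 0.005 and 0.011 m and contact force between anything else and tile_red below 0.2 N), for 0.2 s.
2. speckled tile pressed level (within 3 mm) and let go (value of joint tile_speckled between 0.005 and 0.011 m and contact force between anything else and tile_speckled below 0.2 N), for 0.2 s.
3. green tile pressed level (within 3 mm) and let go (value of joint tile_green between 0.005 and 0.011 m and contact force between anything else and tile_green below 0.2 N), for 0.2 s.
At the end, for the whole second after the job is handed in: all four tiles are level with the wooden frame within 3 mm (joints between 0.005 and 0.011), nothing touches them, and no bystander has moved 10 mm (all of step 1 and all of step 2 and all of step 3 and value of joint tile_grey between 0.005 and 0.011 m and contact force between anything else and tile_grey below 0.2 N and distance of each of rubbing_stone, tape_roll, glaze_jar, pencil, block_speck from where it was at the start of the episode below 0.01 m).
It fails at once if a tile is touched before the tile that comes before it is level ((contact force between anything else and tile_speckled above 0.5 N and value of joint tile_red below 0.005 m) or (contact force between anything else and tile_green above 0.5 N and value of joint any of tile_red, tile_speckled below 0.005 m)).
It fails at once if a tile is pressed hard (over 25 N) or sunk more than 3 mm below the frame (contact force between anything else and tile_red above 25 N or contact force between anything else and tile_speckled above 25 N or contact force between anything else and tile_green above 25 N or contact force between anything else and tile_grey above 25 N or value of joint any of tile_red, tile_speckled, tile_green, tile_grey above 0.011 m).
It fails at once if the grey-brown tile is touched (contact force between anything else and tile_grey above 1 N).
It fails at once if a tile is pulled up out of its pocket (value of joint any of tile_red, tile_speckled, tile_green, tile_grey below -0.002 m).
It fails at once if a bystander is moved 10 mm (distance of any of rubbing_stone, tape_roll, glaze_jar, pencil, block_speck from where it was at the start of the episode above 0.01 m).
It also fails if it takes over 48 s, if anything falls off the work surface, if the arm or the gripper's body presses on something with over 40 N, if the wrist force passes 120 N, or if a joint passes its speed limit or range.

## Robot

A 6-joint arm with a two-finger parallel gripper is mounted at the origin on a cart in front of the work surface, level with it; the furniture and walls round the work are solid. World frame = base frame: x ahead of the robot, y to its left, z up, the work surface at z = 0. Lengths are in mm, angles in rad, forces in N, time in s.
With the tool pointing down it reaches from about 300 to 775 mm from the base axis. Payload 14.6 kg.
Tool frame: the origin (TCP) lies on the centre line of the jaws, within the pads' length; the fingertips stand 25 mm ahead of it and the grasp point (between the pads) lies 6 mm ahead of it; z points along the fingers, x is the direction in which the jaws open and shut, and the axes are right-handed (so a half turn about z gives the same grasp; the last joint's range is limited). The gripper opens to 94 mm and grips with 3 to 60 N. Pads are 16 mm wide; open, the fingers measure 119 mm over their backs; the gripper's body (75 mm by 177 mm) begins 78 mm behind the grasp point.
Start: joints at [1.22, 0.3, 1.521, -0, 1.321, -0.067], TCP at [154.001, 527.99, 230.446] pointing down, gripper open.
Joint ranges: [-3.03, 3.03], [-0.79, 2.21], [0.23, 2.52], [-1.04, 4.18], [0, 3.07], [-2.55, 2.55]. Speed limits (rad/s): [2.22, 2.22, 2.57, 3.14, 3.14, 3.14].

## Interface

Orientations are given as a unit quaternion [w, x, y, z].
In Python, from station import * gives the robot as it stands. The module is installed in compiled form; this text tells all that it offers.
- The arm moves only by the tool apply_moves, never from a script. Its argument "series" is a list that holds one entry, the list of rows, each a list of 7 numbers: the shift along the tool's x, y, z normalised to -1 to 1, where 1 is 0.25 m, then the turn, a rotation vector about the tool's x, y, z normalised to -1 to 1, where 1 is 45 degrees, then the gripper's target within -1 to 1 (shut at 1, half-way at 0, fully open at -1). A call has 1 to 12 rows; each row shifts and turns the commanded pose from where the row before left it, along the tool's axes as they then stand; what a row does not reach is not made up. A row lasts 1/8 s, in which the tool goes at most 62.5 mm and 10.7 degrees, less where a joint would pass 70% of its speed; a pose out of reach is approached as far as the arm can. A call with a number of a shift or a turn outside -1 to 1 is refused whole. A call with a gripper value outside its range is refused whole. The fingers move at their own pace and stop on an object; "grip_force" is the grip in N (left out, the last holds). Time passes only in rows, so rows that do not move let the fingers close. It gives the time, the measured TCP pose, the force and the opening at its end, in the units of the state.
- read_state(): the state, without advancing time (a new reading comes with each control period).
- capture(name): name is "scene" or "top"; returns the picture (480x640x3 uint8, red, green, blue); there is no depth.
- camera_model(name): a dict with "fx", "fy", "cx", "cy" (pixels), "pose" (4x4, takes a point from camera to world coordinates). Camera axes: x right, y up, looking along -z (the intrinsics and any distortion apply to the point x, -y, -z); pixel columns grow to the right and rows downward; lengths in mm; the calibration is good to about 2 mm. A picture is of the moment at which its call begins. camera_model takes no time and is no camera call.
- sign_off(): hands the job in, once; it reports no verdict.
The state is a dict: "clock": time; "q": joint angles; "joint_vel": joint speeds; "tau": joint torques, N m; "tcp_pos": TCP position; "tool_rot": TCP orientation; "wrist_force": force on the tool from outside, world axes, zero at the start; "ft_torque": the same for the moment, N m; "finger_gap": finger opening in mm.
Only numpy, scipy, OpenCV 4.12 (cv2) and the standard library are available. Lean on these libraries where they do the work, as an engineer would, in place of code of your own. Each camera call takes 0.05 s, during which the arm holds its last target. There are 200 camera calls.

## Working session

There is one attempt and no reset: what is moved stays moved. The work goes in short steps, Python scripts to look and compute and a tool call to move; the robot and the scene stay as the last step left them, time stands still between calls to the robot, and variables do not carry over. Pictures are saved under pics/ and viewed, about 8 in all and at most 12, crops included, and the job is handed in when it is done.

Besides the shell and the picture viewer there is one more tool, called after "Request:" as name(argument=value, ...) on one line, values as JSON. apply_moves: Moves the arm, as the interface text tells. Scaled input: -1 to 1 covers 0.25 m each way for a shift and 45 degrees each way for a turn. Its arguments: {"type":"object","properties":{"series":{"type":"array"},"grip_force":{"type":"number"}},"required":["series"]}

```bash
mkdir -p pics
python3 - <<'E'
from station import *
import cv2
for n in ("scene","top"):
    cv2.imwrite(f"pics/{n}0.png",capture(n)[:,:,::-1])
    m=camera_model(n);print(n,{k:m[k] for k in m if k!='pose'});print(m['pose'])
s=read_state();print(s)
E
```

```text
scene {'fx': 505.34531703850513, 'fy': 505.34531703850513, 'cx': 319.920530903778, 'cy': 242.46720153192533}
[[-8.06494920e-01  4.47348506e-01 -3.86581502e-01 -2.94481984e+01]
 [-5.90979230e-01 -5.90489770e-01  5.49604750e-01  7.71920458e+02]
 [ 1.75924415e-02  6.71715077e-01  7.40600676e-01  1.11162562e+03]
 [ 0.00000000e+00  0.00000000e+00  0.00000000e+00  1.00000000e+00]]
top {'fx': 498.85559819101525, 'fy': 498.85559819101525, 'cx': 326.8415777563291, 'cy': 240.51951218166727}
[[-6.61685071e-03  9.95216053e-01 -9.74742290e-02  3.92022099e+02]
 [-9.99933993e-01 -5.66944080e-03  9.99336406e-03  1.89767549e+01]
 [ 9.39293197e-03  9.75339196e-02  9.95187875e-01  1.15826118e+03]
 [ 0.00000000e+00  0.00000000e+00  0.00000000e+00  1.00000000e+00]]
{'clock': 0.1, 'q': array([ 1.22040297e+00,  3.00390233e-01,  1.52151873e+00, -2.33721951e-05,
        1.32068173e+00, -6.65881327e-02]), 'joint_vel': array([ 0.00109604, -0.00304588, -0.00103788,  0.0002669 , -0.00093496,
        0.00116804]), 'tau': array([ 2.88951553e-03, -5.32645404e+01, -3.53277576e+01,  7.09863100e-02,
        2.35110271e-02, -1.28463350e-05]), 'tcp_pos': array([153.93683808, 527.80364978, 229.95704497]), 'tool_rot': array([ 2.81673632e-04,  8.00001496e-01,  5.99997798e-01, -4.12083765e-04]), 'wrist_force': array([-0.32411567, -0.60293718,  0.26951653]), 'ft_torque': array([-0.01603598, -0.025723  , -0.01420344]), 'finger_gap': 93.99168938912035}
```

View pics/top0.png

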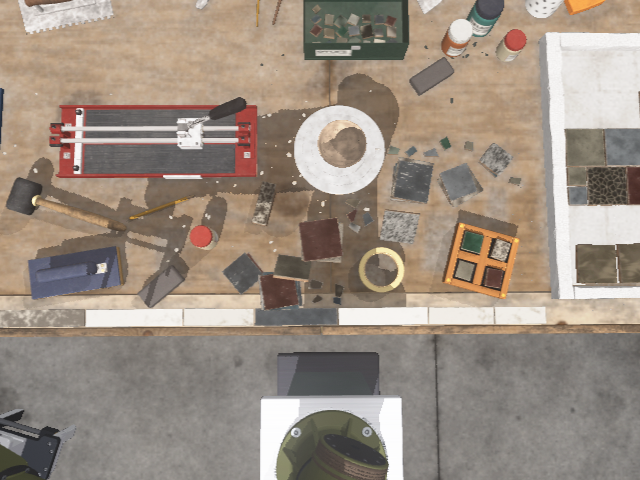

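View pics/scene0.png

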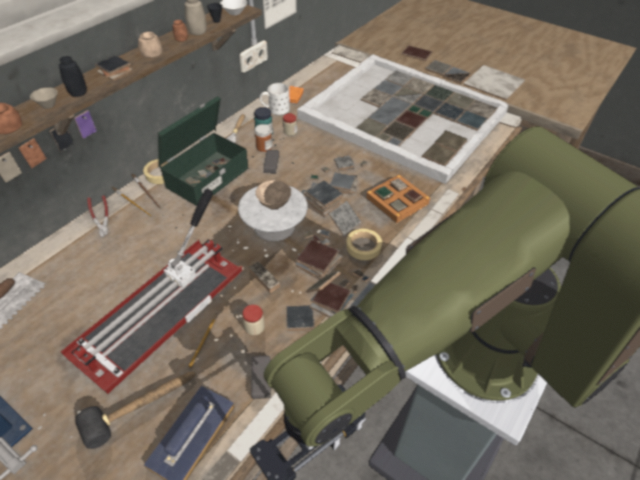

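The top view shows the panel at about (481,258): green (472,241), speckled (499,247), grey (465,270), red (493,276). The scene view shows the same panel at (398,197), clear of the arm.

```bash
cat > h.py <<'E'
from station import *
import cv2, numpy as np
def ray(name,uv,z):
    m=camera_model(name);T=np.array(m['pose'])
    uv=np.atleast_2d(uv).astype(float)
    d=np.c_[(uv[:,0]-m['cx'])/m['fx'],-(uv[:,1]-m['cy'])/m['fy'],-np.ones(len(uv))]@T[:3,:3].T
    o=T[:3,3]; return o+d*((z-o[2])/d[:,2])[:,None]
def proj(name,p):
    m=camera_model(name);T=np.array(m['pose'])
    c=(np.atleast_2d(p)-T[:3,3])@T[:3,:3]
    return np.c_[m['cx']+m['fx']*c[:,0]/-c[:,2],m['cy']-m['fy']*c[:,1]/-c[:,2]]
E
python3 - <<'E'
from h import *
for n,(x0,y0,x1,y1) in dict(top=(430,200,540,310),scene=(355,165,440,230)).items():
    im=cv2.imread(f'pics/{n}0.png'); hsv=cv2.cvtColor(im,cv2.COLOR_BGR2HSV)
    mk=cv2.inRange(hsv,(5,150,120),(20,255,255)); r=np.zeros_like(mk); r[y0:y1,x0:x1]=mk[y0:y1,x0:x1]
    cs,h=cv2.findContours(r,cv2.RETR_CCOMP,cv2.CHAIN_APPROX_NONE)
    b=max(cs,key=cv2.contourArea)
    P=ray(n,b[:,0],30)[:,:2].astype(np.float32)
    print(n,'outer mm',cv2.minAreaRect(P))
    for c,hh in zip(cs,h[0]):
        if hh[3]>=0 and cv2.contourArea(c)>100:
            px=c[:,0].mean(0); print(' hole px',px.round(1),'mm',cv2.minAreaRect(ray(n,c[:,0],30)[:,:2].astype(np.float32)),im[int(px[1]),int(px[0])])
    s=7 if n=='top' else 9
    cv2.imwrite(f'pics/{n}c.png',cv2.resize(im[y0:y1,x0:x1],None,fx=s,fy=s,interpolation=cv2.INTER_CUBIC)[:600])
t=cv2.imread('pics/topc.png')
E
```

```text
top outer mm ((455.62353515625, -342.8131103515625), (141.07321166992188, 142.4191436767578), 74.24359893798828)
 hole px [492.2 277.9] mm ((415.6604309082031, -366.6458435058594), (52.37625503540039, 53.32645034790039), 74.30842590332031) [52 61 90]
 hole px [464.  270.5] mm ((433.5989685058594, -302.59478759765625), (53.658077239990234, 52.707855224609375), 74.0821304321289) [116 133 143]
 hole px [499.1 249.7] mm ((479.8307189941406, -384.0455322265625), (53.20440673828125, 53.506874084472656), 73.90738677978516) [151 168 181]
 hole px [471.1 242.2] mm ((497.2820129394531, -321.30126953125), (54.97370147705078, 53.98195266723633), 74.22838592529297) [64 82 59]
scene outer mm ((414.2572021484375, -269.7423400878906), (0.0, 0.0), 0.0)
```

View pics/topc.png

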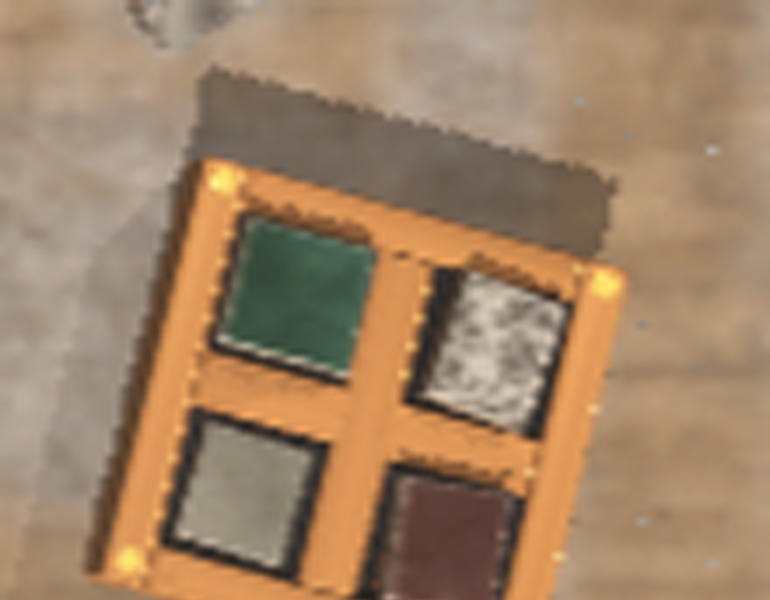

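Panel centre is (456.6, -343.6) and the pocket spacing of 66.4 mm matches the given 66. The targets are red (416,-366.6), speckled (479.6,-384.2) and green (497.2,-320.6). The panel axes lie at 74.5° and the tool x axis at 73.7°, so no turn is needed. I'll approach by way of (420,100).

Request:
apply_moves(series=[[[-0.134,0.15,0,0,0,0,1],[-0.134,0.15,0,0,0,0,1],[-0.134,0.15,0,0,0,0,1],[-0.134,0.15,0,0,0,0,1],[-0.134,0.15,0,0,0,0,1],[-0.134,0.15,0,0,0,0,1],[-0.134,0.15,0,0,0,0,1],[-0.134,0.15,0,0,0,0,1],[-0.134,0.15,0,0,0,0,1],[-0.134,0.15,0,0,0,0,1],[0,0,0,0,0,0,1]]], grip_force=10)

```text
clock: 1.48
tcp_pos: [421.1, 99.2, 230.1]
tool_rot: [-0.0, 0.801, 0.598, -0.0]
wrist_force: [0.3, 0.5, -0.4]
finger_gap: 0.5
```

Request:
apply_moves(series=[[[-0.18,0.05,0,0,0,0,1],[-0.18,0.05,0,0,0,0,1],[-0.18,0.05,0,0,0,0,1],[-0.18,0.05,0,0,0,0,1],[-0.18,0.05,0,0,0,0,1],[-0.18,0.05,0,0,0,0,1],[-0.18,0.05,0,0,0,0,1],[-0.18,0.05,0,0,0,0,1],[-0.18,0.05,0,0,0,0,1],[-0.18,0.05,0,0,0,0,1],[0,0,0,0,0,0,1]]])

```text
clock: 2.85
tcp_pos: [414.1, -366.8, 229.6]
tool_rot: [-0.001, 0.801, 0.599, -0.0]
wrist_force: [-0.1, 0.2, -0.3]
finger_gap: 0.5
```

```bash
cat > go.py <<'E'
from h import *
import sys
from scipy.spatial.transform import Rotation as R
s=read_state();w=s['tool_rot'];r=R.from_quat([w[1],w[2],w[3],w[0]])
print(s['tcp_pos'].round(2),s['wrist_force'].round(2),s['clock'],w.round(4))
g=np.array([float(a) for a in sys.argv[1:4]])
print('norm shift',(r.inv().apply(g-s['tcp_pos'])/250).round(4))
E
python3 go.py 416 -366.6 100
```

```text
[ 414.05 -366.8   229.59] [-0.06  0.22 -0.34] 2.85 [-6.000e-04  8.006e-01  5.992e-01 -1.000e-04]
norm shift [0.0027 0.0078 0.5183]
```

Request:
apply_moves(series=[[[0.003,0.007,0.14,0,0,0,1],[0,0,0.14,0,0,0,1],[0,0,0.14,0,0,0,1],[0,0,0.12,0,0,0,1],[0,0,0.06,0,0,0,1],[0,0,0,0,0,0,1],[0,0,0,0,0,0,1]]])

```text
clock: 3.72
tcp_pos: [416.7, -365.5, 81.7]
tool_rot: [0.001, 0.8, 0.6, 0.0]
wrist_force: [0.0, -0.2, -0.0]
finger_gap: 0.6
```

```bash
python3 go.py 416 -366.6 55
python3 - <<'E'
from h import *
a=capture('scene')[160:235,350:450,::-1];b=capture('top')[195:315,420:560,::-1]
cv2.imwrite('pics/near.png',np.vstack([cv2.resize(a,(400,300),interpolation=2),cv2.resize(b,(350,300),interpolation=2)[:, :].copy() if 0 else cv2.copyMakeBorder(cv2.resize(b,(350,300),interpolation=2),0,0,0,50,0)]))
print(proj('scene',[[416,-366.6,55],[416,-366.6,36]]))
E
```

```text
[ 416.66 -365.49   81.7 ] [ 0.05 -0.16 -0.02] 3.725 [8.000e-04 7.999e-01 6.001e-01 1.000e-04]
norm shift [-0.0049 -0.0015  0.1068]
[[414.24508145 190.73161625]
 [413.30676213 195.2328975 ]]
```

View pics/near.png

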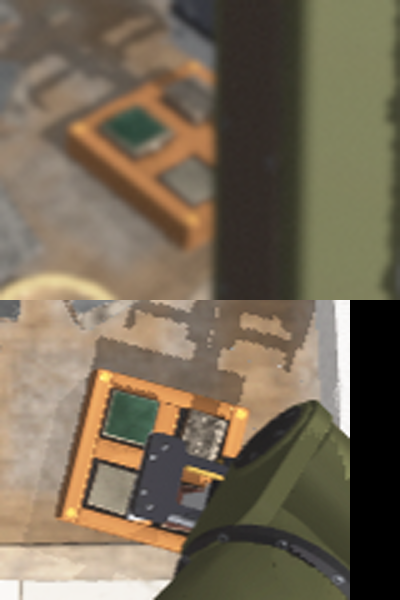

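The scene view is blocked by the arm. The top view shows the hand over the red pocket at about (185,490) in the crop, so it is placed as planned. Next I lower it slowly.

Request:
apply_moves(series=[[[-0.005,0,0.03,0,0,0,1],[0,0,0.02,0,0,0,1],[0,0,0.015,0,0,0,1],[0,0,0.006,0,0,0,1],[0,0,0.006,0,0,0,1],[0,0,0.006,0,0,0,1],[0,0,0,0,0,0,1]]])

```text
clock: 4.7
tcp_pos: [415.8, -366.6, 59.6]
tool_rot: [0.0, 0.8, 0.6, 0.0]
wrist_force: [-0.3, -0.3, -0.0]
finger_gap: 0.2
```

Request:
apply_moves(series=[[[0,0,0.004,0,0,0,1]]])

```text
clock: 4.82
tcp_pos: [415.9, -366.7, 58.9]
tool_rot: [0.0, 0.8, 0.6, 0.0]
wrist_force: [-1.7, 1.0, 3.7]
finger_gap: 0.2
```

Request:
apply_moves(series=[[[0,0,0.004,0,0,0,1]]])

```text
clock: 4.95
tcp_pos: [415.9, -366.7, 57.8]
tool_rot: [0.0, 0.8, 0.6, 0.0]
wrist_force: [-0.4, 2.6, 3.7]
finger_gap: 0.5
```

Request:
apply_moves(series=[[[0,0,0,0,0,0,1]]])

```text
clock: 5.08
tcp_pos: [415.9, -366.7, 57.7]
tool_rot: [0.0, 0.8, 0.6, 0.0]
wrist_force: [0.1, 0.2, 1.8]
finger_gap: 0.5
```

Contact was at about TCP z 59 (tip 34) with roughly 4 N, as expected. About 2.7 mm is left.

Request:
apply_moves(series=[[[0,0,0.004,0,0,0,1],[0,0,0.004,0,0,0,1],[0,0,0.003,0,0,0,1],[0,0,0,0,0,0,1]]])

```text
clock: 5.58
tcp_pos: [415.8, -366.7, 54.9]
tool_rot: [0.0, 0.8, 0.6, 0.0]
wrist_force: [2.3, -0.8, 2.0]
finger_gap: 0.6
```

Request:
apply_moves(series=[[[0,0,0,0,0,0,1]]])

```text
clock: 5.7
tcp_pos: [415.8, -366.6, 54.9]
tool_rot: [0.0, 0.8, 0.6, 0.0]
wrist_force: [1.6, -0.9, 1.6]
finger_gap: 0.7
```

Red should now be level. I lift off and check the height reference by touching the bare outer rim beside the red tile, 33 mm towards the robot.

Request:
apply_moves(series=[[[0,0,-0.02,0,0,0,1],[0,0,-0.04,0,0,0,1],[0,0,0,0,0,0,1],[0,0,0,0,0,0,1],[0,-0.066,0,0,0,0,1],[0,-0.066,0,0,0,0,1],[0,0,0.03,0,0,0,1],[0,0,0.015,0,0,0,1],[0,0,0.006,0,0,0,1],[0,0,0,0,0,0,1]]])

```text
clock: 6.95
tcp_pos: [384.3, -357.3, 57.0]
tool_rot: [-0.0, 0.8, 0.6, -0.0]
wrist_force: [-0.2, -0.2, 0.2]
finger_gap: 0.5
```

Request:
apply_moves(series=[[[0,0,0.003,0,0,0,1],[0,0,0,0,0,0,1]]])

```text
clock: 7.2
tcp_pos: [384.1, -357.4, 56.5]
tool_rot: [0.0, 0.8, 0.6, 0.0]
wrist_force: [-0.8, 0.5, -0.4]
finger_gap: 0.4
```

Request:
apply_moves(series=[[[0,0,0.003,0,0,0,1],[0,0,0,0,0,0,1]]])

```text
clock: 7.45
tcp_pos: [384.0, -357.3, 55.7]
tool_rot: [-0.0, 0.8, 0.6, -0.0]
wrist_force: [-0.3, 0.3, -0.1]
finger_gap: 0.3
```

Request:
apply_moves(series=[[[0,0,0.003,0,0,0,1],[0,0,0,0,0,0,1]]])

```text
clock: 7.7
tcp_pos: [384.1, -357.4, 55.3]
tool_rot: [0.0, 0.8, 0.6, 0.0]
wrist_force: [-0.9, 1.6, 5.4]
finger_gap: 0.6
```

Request:
apply_moves(series=[[[0,0,0.002,0,0,0,1],[0,0,0,0,0,0,1]]])

```text
clock: 7.95
tcp_pos: [384.2, -357.4, 55.2]
tool_rot: [0.0, 0.8, 0.6, 0.0]
wrist_force: [-3.4, 3.8, 12.1]
finger_gap: 0.5
```

The frame is met at TCP z 55.3, so red is level within about 0.5 mm. Next is the speckled tile.

Request:
apply_moves(series=[[[0,0,-0.06,0,0,0,1],[0,0,-0.06,0,0,0,1],[0,0.132,0,0,0,0,1],[0,0.132,0,0,0,0,1],[0,0.132,0,0,0,0,1],[0,0,0,0,0,0,1],[0,0,0,0,0,0,1]]])

```text
clock: 8.82
tcp_pos: [478.6, -384.9, 84.7]
tool_rot: [-0.0, 0.8, 0.6, -0.0]
wrist_force: [0.0, -0.2, -0.1]
finger_gap: 0.3
```

```bash
python3 go.py 479.6 -384.2 60.3
```

```text
[ 478.6  -384.91   84.73] [ 0.04 -0.15 -0.07] 8.825 [-1.e-04  8.e-01  6.e-01 -1.e-04]
norm shift [0.0038 0.0031 0.0977]
```

Request:
apply_moves(series=[[[0.004,0.003,0.05,0,0,0,1],[0,0,0.025,0,0,0,1],[0,0,0.006,0,0,0,1],[0,0,0.006,0,0,0,1],[0,0,0.006,0,0,0,1],[0,0,0.006,0,0,0,1],[0,0,0,0,0,0,1]]])

```text
clock: 9.7
tcp_pos: [480.1, -384.4, 59.8]
tool_rot: [0.0, 0.8, 0.6, -0.0]
wrist_force: [-1.2, -0.7, 3.3]
finger_gap: 0.9
```

Request:
apply_moves(series=[[[0,0,0.004,0,0,0,1],[0,0,0.004,0,0,0,1],[0,0,0,0,0,0,1]]])

```text
clock: 10.07
tcp_pos: [480.1, -384.4, 57.6]
tool_rot: [0.0, 0.8, 0.6, -0.0]
wrist_force: [-1.2, -1.0, 1.7]
finger_gap: 0.5
```

Request:
apply_moves(series=[[[0,0,0.004,0,0,0,1],[0,0,0.004,0,0,0,1],[0,0,0.002,0,0,0,1],[0,0,0,0,0,0,1]]])

```text
clock: 10.58
tcp_pos: [480.1, -384.4, 55.1]
tool_rot: [0.0, 0.8, 0.6, -0.0]
wrist_force: [-0.5, -2.2, 2.1]
finger_gap: 0.7
```

Request:
apply_moves(series=[[[0,0,0,0,0,0,1]]])

```text
clock: 10.7
tcp_pos: [480.1, -384.4, 55.1]
tool_rot: [0.0, 0.8, 0.6, -0.0]
wrist_force: [-1.7, -1.7, 2.0]
finger_gap: 0.3
```

Speckled is level at TCP z 55.1. I lift, wait, and move 66 mm along tool x to the green tile.

Request:
apply_moves(series=[[[0,0,-0.06,0,0,0,1],[0,0,-0.06,0,0,0,1],[0,0,0,0,0,0,1],[0,0,0,0,0,0,1],[0.132,0,0,0,0,0,1],[0.132,0,0,0,0,0,1],[0,0,0,0,0,0,1],[0,0,0,0,0,0,1]]])

```text
clock: 11.7
tcp_pos: [498.4, -321.3, 85.0]
tool_rot: [-0.0, 0.8, 0.6, -0.0]
wrist_force: [0.2, -0.6, -0.1]
finger_gap: 0.5
```

```bash
python3 go.py 497.2 -320.6 61
```

```text
[ 498.43 -321.29   84.95] [ 0.22 -0.57 -0.05] 11.7 [-1.e-04  8.e-01  6.e-01 -1.e-04]
norm shift [ 0.0013 -0.0055  0.0958]
```

Request:
apply_moves(series=[[[0.001,-0.005,0.05,0,0,0,1],[0,0,0.025,0,0,0,1],[0,0,0.006,0,0,0,1],[0,0,0.006,0,0,0,1],[0,0,0.006,0,0,0,1],[0,0,0.006,0,0,0,1],[0,0,0,0,0,0,1]]])

```text
clock: 12.58
tcp_pos: [497.5, -320.5, 60.6]
tool_rot: [0.0, 0.8, 0.6, 0.0]
wrist_force: [0.1, -0.1, 3.5]
finger_gap: 0.8
```

Request:
apply_moves(series=[[[0,0,0.004,0,0,0,1],[0,0,0.004,0,0,0,1],[0,0,0,0,0,0,1]]])

```text
clock: 12.95
tcp_pos: [497.5, -320.4, 58.4]
tool_rot: [0.0, 0.8, 0.6, 0.0]
wrist_force: [0.0, -1.9, 1.8]
finger_gap: 0.7
```

Request:
apply_moves(series=[[[0,0,0.005,0,0,0,1],[0,0,0.005,0,0,0,1],[0,0,0.002,0,0,0,1],[0,0,0,0,0,0,1],[0,0,0,0,0,0,1]]])

```text
clock: 13.58
tcp_pos: [497.5, -320.3, 55.4]
tool_rot: [-0.0, 0.8, 0.6, 0.0]
wrist_force: [1.2, -2.4, 1.8]
finger_gap: 0.5
```

Green is level at TCP z 55.4. I lift off and clear the view.

Request:
apply_moves(series=[[[0,0,-0.06,0,0,0,1],[0,0,-0.16,0,0,0,1],[0,0,-0.16,0,0,0,1],[0,0,-0.16,0,0,0,1],[0,0,-0.16,0,0,0,1],[0.18,0,0,0,0,0,1],[0.18,0,0,0,0,0,1],[0.18,0,0,0,0,0,1],[0.18,0,0,0,0,0,1],[0.18,0,0,0,0,0,1],[0.18,0,0,0,0,0,1],[0,0,0,0,0,0,1]]])

```text
clock: 15.08
tcp_pos: [573.2, -58.5, 231.1]
tool_rot: [-0.0, 0.799, 0.601, 0.0]
wrist_force: [-0.4, -0.2, 0.8]
finger_gap: 0.5
```

Run:
```python
from h import *
t=capture('top')[:,:,::-1]
cv2.imwrite('pics/end.png',np.hstack([cv2.resize(t[205:305,430:535],(480,457),interpolation=2),cv2.resize(t,(320,240))[:,:].repeat(2,0)[:457] if 0 else cv2.resize(cv2.imread('pics/top0.png')[205:305,430:535],(320,457),interpolation=2)]))
d=cv2.absdiff(np.ascontiguousarray(t),cv2.imread('pics/top0.png')).max(2)
for n,(x,y) in dict(tape=(381,270),jar=(201,237),pencil=(160,208),block=(264,203),stone=(162,286)).items():
    print(n,d[y-20:y+20,x-25:x+25].mean().round(1))
print(read_state()['tcp_pos'])
```

```text
tape 53.6
jar 17.8
pencil 53.4
block 21.2
stone 9.2
[572.97086056 -60.04619044 231.00811739]
```

View pics/end.png

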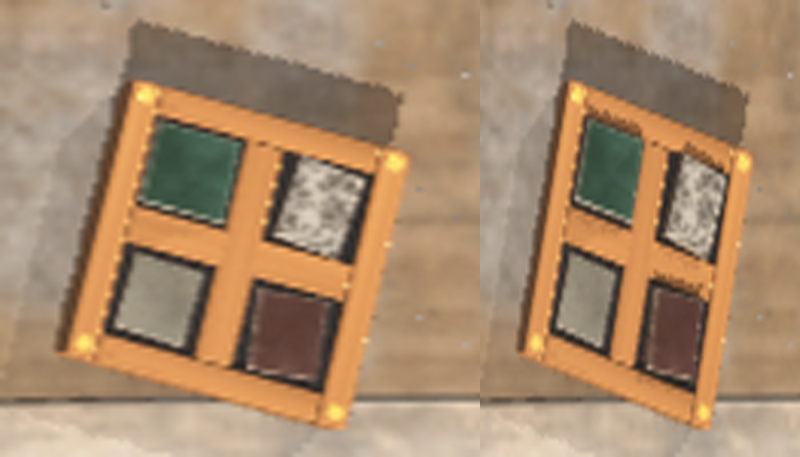

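The left half, after pressing, shows that the shadows the proud tiles cast on the bars are gone for red (290,330), speckled (325,205) and green (190,170). The grey tile at (160,300) looks unchanged. The tool is clear at z 231.

```bash
python3 -c "
from station import *
print(sign_off())"
```

```text
the job is handed in; nothing more can be done
None
```

I pressed the red, speckled and green tiles level in that order with closed fingertips, then handed the job in with the hand clear at z 231 mm. It took about 15 s of the 48 s allowed; the sign-off gives no verdict.

- **Height:** touching the bare rim put the frame's top at TCP z 55.3 mm. The tiles were left at 54.9 (red), 55.1 (speckled) and 55.4 (green), so each is within about 0.5 mm of level by the arm's readings.
- **Force:** the readings while pressing, taken at the end of each move, were about 2–4 N vertically.
- **Picture check:** in the last top view the shadows that the three proud tiles cast on the bars are gone. The grey tile looks unchanged, and I never moved down over it.
- **Bystanders:** my image comparison failed as a check. It differed strongly round the tape roll and the pencil, probably because the arm and its shadow had moved, and I did not view those areas. Every pass over the loose things was at TCP z 230 mm, well above them. The force readings after those passes showed no contact.
- **Scene camera:** it was blocked by the arm during pressing, so it added nothing.

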